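# Push the gauge case down its docking lane

### The arm

A 7-joint arm with a two-finger parallel gripper is mounted at the origin on a cart in front of the work surface, level with it; the furniture and walls round the work are solid. World frame = base frame: x ahead of the robot, y to its left, z up, the work surface at z = 0. Lengths are in m, angles in rad, forces in N, time in s.
With the tool pointing down it reaches from about 0.425 to 0.975 m from the base axis. Payload 16.7 kg.
Tool frame: the origin (TCP) lies midway between the tips of the shut fingers; the grasp point (between the pads) lies 19 mm behind it; y points along the fingers, z is the direction in which the jaws open and shut, and the axes are right-handed (so a half turn about y gives the same grasp; the last joint's range is limited). The gripper opens to 85 mm and grips with 20 to 120 N. Pads are 22 mm wide; open, the fingers measure 114 mm over their backs; the gripper's body (76 mm by 85 mm) begins 54 mm behind the grasp point. The pads swing forward as they close: fully open they stand 13 mm farther back than shut.
Start: joints at [-1.308, 0.426, 0.074, 1.606, -0.034, 1.111, -0.067], TCP at [0.27, 0.619, 0.231] pointing down, gripper open.
Joint ranges: [-2.85, 2.85], [-0.5, 2.14], [-1.23, 1.37], [0.21, 2.46], [-1.02, 4.16], [0.16, 2.05], [-2.73, 2.73]. Speed limits (rad/s): [1.89, 1.89, 2.39, 2.39, 3.01, 3.01, 3.01].

### API

Orientations are given as a 3x3 rotation matrix whose columns are the frame's x, y, z axes.
In Python, from station import monitor, cams, bot gives the robot as it stands.
- The arm moves only by the tool drive_tool, never from a script. Its argument "motion" is a list of rows, each an object of numbers: "dx", "dy", "dz": the shift along the tool's x, y, z in cm; "roll": the turn about the tool's y in degrees; "claw": the finger opening in cm, from 0 to 8.54. In form: [{"dx": .., "dy": .., "dz": .., "roll": .., "claw": ..}, ...]. A call has 1 to 10 rows; each row is the pose to reach, as a shift and turn from the pose measured when the call began, along the tool's axes at that moment; what a row does not reach only later rows make up. A row lasts 1/12 s, in which the tool goes at most 41.7 mm and 7.16 degrees, less where a joint would pass 70% of its speed; a pose out of reach is approached as far as the arm can. A call with a gripper value outside its range is refused whole. The fingers move at their own pace and stop on an object; the grip force is fixed at half the most. Time passes only in rows, so rows that repeat a pose let the fingers close. It gives the time, the measured TCP pose, the force and the opening at its end, in the units of the state.
- monitor.observe(): the state, without advancing time (a new reading comes with each control period).
- cams.snapshot(name): name is "side" or "top"; returns a dict with "pixels" (400x640x3 uint8, red, green, blue), "z_map" (400x640 float32, m along the optical axis (not along the pixel's ray), 0 where there is no reading), "fovy" (degrees; the focal length in pixels is half the picture's height over the tangent of half this angle, whatever the lens; pixels are square), "cx", "cy" (the principal point, pixels), "dist_coeffs" ([k1, k2, p1, p2, k3] as OpenCV has them; the pictures are not rectified), "camera_from_world" (4x4, takes a point from world to camera coordinates). Camera axes: x right, y down, z forward; pixel columns grow to the right and rows downward; lengths in m; the calibration is good to about 2 mm. A picture is of the moment at which its call begins.
- bot.sign_off(): hands the job in, once; it reports no verdict.
The state is a dict: "time_s": time; "joint_pos": joint angles; "joint_velocities": joint speeds; "joint_efforts": joint torques, N m; "position": TCP position; "ee_rot": TCP orientation; "force": force on the tool from outside, world axes, zero at the start; "wrist_torque": the same for the moment, N m; "finger_gap": finger opening in m.
Only numpy, scipy, OpenCV 4.12 (cv2) and the standard library are available. Lean on these libraries where they do the work, as an engineer would, in place of code of your own. Each camera call takes 0.05 s, during which the arm holds its last target. There are 200 camera calls.

### The job

Push the closed wooden gauge case along the bench, lengthwise into the lane between the two aluminium guide rails, until its leading end rests gently against the rubber pads of the end stop. Neither the case nor the robot may touch either rail, because they have just been trued. Only push the case with the fingers, never lift or tip it, and leave the other things on the bench where they are.

Things in the scene. Friction and masses are not known exactly. Their poses are not given: they have to be found in the camera images.
- case_centre (a point): centre (21 mm up) of the shut dark-brown wooden gauge case: a block 100 mm (its x) by 164 mm (its y, lengthwise) by 42 mm high, 0.4 to 0.8 kg, loose; a clasp plate on its -x side stands out 3 mm. It starts before the lane's mouth, roughly lengthwise to the lane, turned up to 9 degrees out of true and 14 to 35 mm toward the lane's -x side: shift and square it before it goes in.
- dock: docking lane fixed to the bench: two aluminium guide rails and a steel end stop in a U, the bare bench as floor. Origin on the bench in mid-lane; +y is the push direction (about the robot's left), +x away from the robot. Rails' inner faces at x = -62 and +62 mm, from y = -110 (open mouth) to +110 mm. Stop bar 172 mm wide, 26 mm high; its two rubber pads' faces at y = +110, x = -35 and +35 mm.
- rail_near: the guide rail on the robot's side: a bar 14 mm wide, 220 mm long, 26 mm high, with low screw feet along its outer side that reach 17 mm farther out. Origin at the middle of its underside; y along it. Not to be touched.
- rail_far: the guide rail on the side away from the robot: same bar, screw feet on its outer side. Origin at the middle of its underside; y along it. Not to be touched.
- lane_mouth (a point): middle of the lane's open mouth, on the bench top; same axes as the docking lane
- lane_end (a point): middle of the lane's closed end, on the bench top in the plane of the rubber pads' faces; same axes as the docking lane
- bushing_1: bystander: steel flanged bushing, 32 mm across and 28 mm high, standing outside the near rail; origin at the centre of its underside
- bushing_2: bystander: second steel flanged bushing, same size, outside the near rail; origin at the centre of its underside
- dial_indicator: bystander: dial indicator, 112 x 57 mm and 24 mm high, lying behind the end stop; origin at the centre of its underside
Mind the look-alikes: they are no part of the job. Of the things that look like the part that bears case_centre, the larger one is meant.

How it is judged:
On the way, in this order (a step that is already met when the one before it is completed fails the run):
1. the case's leading end has entered the lane between the rails (y of case_centre in the frame of dock above -0.162 m and x of case_centre in the frame of dock between -0.015 and 0.015 m), for 0.1 s.
2. the case has reached the end stop (y of case_centre in the frame of dock above 0.022 m), for 0.2 s.
At the end, for the whole second after the job is handed in: The case lies flat and still in the lane, its leading end against the stop's rubber pads (6 mm or less short of them), between the rails and touching neither (y of case_centre in the frame of dock between 0.022 and 0.034 m and x of case_centre in the frame of dock between -0.012 and 0.012 m and angle between the y axis of case_centre and the y axis of dock, either way round below 0.14 rad and angle between case_centre's own z axis and vertical below 0.05 rad and height (world z) of case_centre below 0.026 m and linear speed of gauge_case below 0.01 m/s).
It fails at once if the near rail is touched by the case, the robot or anything else (contact force between rail_near and anything else above 0.3 N).
It fails at once if the far rail is touched by the case, the robot or anything else (contact force between rail_far and anything else above 0.3 N).
It fails at once if the case is lifted off the bench or tipped (height (world z) of case_centre above 0.033 m or angle between case_centre's own z axis and vertical above 0.15 rad).
It fails at once if the end stop is rammed (more than 40 N) (contact force between dock and gauge_case above 40 N).
It fails at once if a bystander is moved (distance of any of bushing_1, bushing_2, dial_indicator from where it was at the start of the episode above 0.015 m).
It also fails if it takes over 58 s, if anything falls off the work surface, if the arm or the gripper's body presses on something with over 40 N, if the wrist force passes 120 N, or if a joint passes its speed limit or range.

## Working session

There is one attempt and no reset: what is moved stays moved. The work goes in short steps, Python scripts to look and compute and a tool call to move; the robot and the scene stay as the last step left them, time stands still between calls to the robot, and variables do not carry over. Pictures are saved under pics/ and viewed, about 8 in all and at most 12, crops included, and the job is handed in when it is done.

Besides the shell and the picture viewer there is one more tool, called after "Emit:" as name(argument=value, ...) on one line, values as JSON. drive_tool: Moves the arm, as the interface text tells. Its arguments: {"type":"object","properties":{"motion":{"type":"array"}},"required":["motion"]}

```bash
ls; mkdir -p pics; cat > h.py <<'E'
import numpy as np, cv2
from station import monitor, cams, bot
def snap(n,save=None):
    s=cams.snapshot(n)
    if save: cv2.imwrite('pics/'+save,s['pixels'][:,:,::-1])
    return s
def world(s,zmin=-1):
    f=200/np.tan(np.radians(s['fovy'])/2)
    K=np.array([[f,0,s['cx']],[0,f,s['cy']],[0,0,1.]])
    v,u=np.mgrid[0:400,0:640].astype(float)
    p=cv2.undistortPoints(np.stack([u.ravel(),v.ravel()],1)[:,None],K,np.array(s['dist_coeffs'],float))[:,0]
    z=s['z_map'].ravel().astype(float)
    P=np.c_[p*z[:,None],z]
    T=np.linalg.inv(np.array(s['camera_from_world']))
    W=P@T[:3,:3].T+T[:3,3]
    W[z==0]=np.nan
    return W.reshape(400,640,3)
E
python3 - <<'E'
from h import *
st=monitor.observe(); print({k:np.round(v,3) for k,v in st.items()})
for n in('top','side'):
    s=snap(n,n+'1.png'); W=world(s); np.save(n+'1.npy',W); T=np.linalg.inv(s['camera_from_world']); print(n,T.round(3),s['fovy'])
E
```

```text
pics
{'time_s': np.float64(0.0), 'joint_pos': array([-1.308,  0.427,  0.074,  1.607, -0.034,  1.111, -0.067]), 'joint_velocities': array([ 0.   , -0.001, -0.001, -0.001,  0.001,  0.001, -0.001]), 'joint_efforts': array([-1.0000e-03, -9.4983e+01,  3.7600e+00, -4.6352e+01,  1.9000e-02,
        1.0000e-02,  0.0000e+00]), 'position': array([0.27 , 0.618, 0.231]), 'ee_rot': array([[ 0.916, -0.   ,  0.4  ],
       [-0.4  , -0.001,  0.916],
       [ 0.   , -1.   , -0.001]]), 'force': array([ 0.234,  0.191, -0.502]), 'wrist_torque': array([ 0.01 , -0.007, -0.053]), 'finger_gap': np.float64(0.086)}
top [[-0.018 -0.995  0.1    0.509]
 [-1.     0.019  0.009  0.106]
 [-0.011 -0.1   -0.995  1.167]
 [ 0.     0.     0.     1.   ]] 48.45104347129425
side [[ 0.865 -0.192  0.464  0.119]
 [-0.501 -0.381  0.777 -0.694]
 [ 0.028 -0.904 -0.426  0.506]
 [ 0.     0.     0.     1.   ]] 52.44980646572469
```

View pics/top1.png

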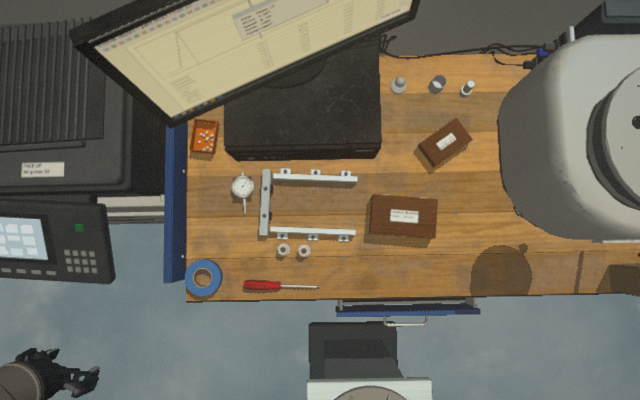

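View pics/side1.png

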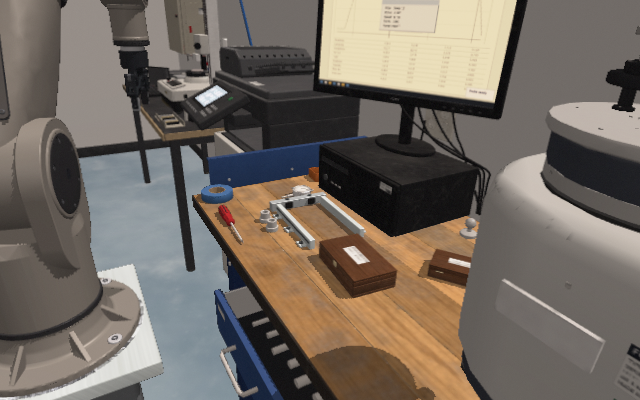

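The top view shows the case at (403,217), the rails at rows 178 and 232 between columns 272 and 357, and the stop bar at column 265. The small look-alike is at (445,144), the bushings at (284,250) and (304,250), and the dial at (242,188). A tall canister stands at right, beyond column 500.

```bash
cat >> h.py <<'E'
def rect(P):
    r=cv2.minAreaRect((P[:,:2]*1000).astype(np.float32)); return r
def blob(W,u,v,zlo,zhi):
    m=((W[...,2]>zlo)&(W[...,2]<zhi)).astype(np.uint8)
    n,l=cv2.connectedComponents(m); k=l[v,u]
    P=W[(l==k)] if k else None
    return P
E
python3 - <<'E'
from h import *
W=np.load('top1.npy')
for nm,u,v,a,b in [('case',380,217,.03,.055),('railfar',320,179,.018,.034),('railnear',320,232,.018,.034),('stop',265,205,.018,.034)]:
    print(nm,W[v,u].round(4)); P=blob(W,u,v,a,b)
    if P is not None: print(len(P),P.mean(0).round(4),np.median(P[:,2]).round(4),rect(P))
m=lambda u,v:W[v,u].round(3)
for n,u,v in[('b1',284,250),('b2',304,250),('dial',242,188),('canL',505,110),('canC',560,140),('small',445,144),('bench',400,270),('bench2',460,230),('bench3',310,205),('blackbox',300,150),('monitor',200,100)]: print(n,m(u,v))
S=np.load('side1.npy')
P=blob(S,357,262,.03,.055);print('side case',S[262,357],len(P),P[:,2].mean(),rect(P))
for n,u,v in[('bench',300,300),('bench',420,300)]: print(S[v,u].round(4))
# canister extent at low heights
Q=W[(W[...,1]<-.1)&(W[...,2]>.06)&(W[...,0]>.2)];print(np.nanmax(Q[:,1]),np.nanmin(Q[:,0]),np.nanmax(Q[:,2]))
Q=S[(S[...,1]<-.05)&(S[...,2]>.06)&(S[...,0]>.3)];print(np.nanmax(Q[:,1]),np.nanmin(Q[:,0]),np.nanmax(Q[:,2]))
E
```

```text
case [ 0.5643 -0.0344  0.042 ]
2600 [ 0.5667 -0.0936  0.0416] 0.0416 ((566.4425659179688, -94.12235260009766), (166.71983337402344, 101.80891418457031), 83.9461669921875)
railfar [0.6668 0.1157 0.0233]
478 [0.672  0.1301 0.0255] 0.0256 ((672.755615234375, 131.2525634765625), (218.578857421875, 15.211560249328613), 86.76256561279297)
railnear [0.5297 0.1181 0.0261]
483 [0.5346 0.1369 0.0255] 0.0257 ((534.544921875, 137.5813446044922), (218.71511840820312, 14.530885696411133), 86.6370849609375)
stop [0.6017 0.2587 0.0258]
617 [0.6102 0.2596 0.0258] 0.0259 ((611.25146484375, 258.01751708984375), (28.04000473022461, 169.20712280273438), 87.05693817138672)
b1 [0.485 0.213 0.004]
b2 [0.484 0.161 0.003]
dial [0.647 0.318 0.024]
canL [ 0.814 -0.336  0.117]
canC [ 0.693 -0.354  0.321]
small [ 0.751 -0.211  0.03 ]
bench [ 0.428 -0.088 -0.002]
bench2 [ 0.528 -0.247  0.004]
bench3 [ 0.602  0.144 -0.003]
blackbox [0.721 0.16  0.139]
monitor [0.78  0.34  0.344]
side case [ 0.55329866 -0.1228442   0.04105586] 2251 0.039835455652934504 ((567.382080078125, -97.10867309570312), (169.80279541015625, 102.2513656616211), 84.21180725097656)
[ 0.4166 -0.1297 -0.0013]
[ 0.6262 -0.2415 -0.0017]
-0.100050736795431 0.36105553205901675 0.42520989012461785
-0.05002869079120842 0.49065859228636943 0.5495314738371738
```

Emit:
drive_tool(motion=[{"dx":3.5,"dy":0,"dz":-2.4,"roll":-5,"claw":8.5},{"dx":7,"dy":0,"dz":-4.8,"roll":-10,"claw":8.5},{"dx":10.5,"dy":0,"dz":-7.2,"roll":-15,"claw":8.5},{"dx":14,"dy":0,"dz":-9.6,"roll":-20.3,"claw":8.5},{"dx":17.5,"dy":0,"dz":-12,"roll":-20.3,"claw":8.5},{"dx":21,"dy":0,"dz":-14.4,"roll":-20.3,"claw":8.5},{"dx":24.5,"dy":0,"dz":-16.8,"roll":-20.3,"claw":8.5},{"dx":28,"dy":0,"dz":-19.2,"roll":-20.3,"claw":8.5},{"dx":31.5,"dy":0,"dz":-21.6,"roll":-20.3,"claw":8.5},{"dx":35.5,"dy":0,"dz":-24.5,"roll":-20.3,"claw":8.5}])

```text
time_s: 0.93
position: [0.4904, 0.2625, 0.231]
ee_rot: [[0.998, -0.0, 0.057], [-0.057, -0.001, 0.998], [-0.0, -1.0, -0.001]]
force: [1.9, 0.9, 0.2]
finger_gap: 0.085
```

```bash
cat >> h.py <<'E'
th=np.radians(-3.3); DX=np.array([np.cos(th),np.sin(th)]); DY=np.array([-np.sin(th),np.cos(th)]); O=np.array([.6037,.1344])
def dock(p): d=np.asarray(p)[:2]-O; return np.array([d@DX,d@DY])
def case(s,u=None):
    W=world(s); m=((W[...,2]>.032)&(W[...,2]<.052)&(W[...,0]<.68)&(W[...,0]>.42)&(W[...,1]<.3)&(W[...,1]>-.26)).astype(np.uint8)
    n,l,st,c=cv2.connectedComponentsWithStats(m); k=1+np.argmax(st[1:,4]); P=W[l==k]; r=rect(P); (w,h),a=r[1],r[2]
    if w<h: a+=90
    a=(a-86.7+90)%180-90
    print('case dock mm',(dock(np.array(r[0])/1000)*1000).round(1),'rot ccw',round(a,1),'size',np.round(r[1],1),len(P))
def tcp():
    st=monitor.observe(); print('t',round(st['time_s'],2),'tcp',st['position'].round(4),'dock mm',(dock(st['position'])*1000).round(1),'j',st['joint_pos'].round(2),'F',st['force'].round(1),'gap',st['finger_gap'].round(3)); print(st['ee_rot'].round(3))
    return st
E
python3 - <<'E'
from h import *
st=tcp(); case(snap('top','top2.png'))
for n in('top1','side1'):
    W=np.load(n+'.npy'); 
    for x0 in(.45,.5,.55,.6,.65,.7):
        Q=W[(W[...,1]<-.19)&(W[...,1]>-.5)&(W[...,2]>.06)&(abs(W[...,0]-x0)<.025)]
        print(n,x0,(np.nanmax(Q[:,1]),Q[np.nanargmax(Q[:,1]),2]) if len(Q) else 0)
R=st['ee_rot']
g=O+DX*-.115+DY*-.231; d=np.r_[g,.15]-st['position']; print('to pre-A',(R.T@d*100).round(2), g)
E
```

```text
Traceback (most recent call last):
  File "h.py", line 34, in tcp
    st=monitor.observe(); print('t',round(st['time_s'],2),'tcp',st['position'].round(4),'dock mm',(dock(st['position'])*1000).round(1),'j',st['joint_pos'].round(2),'F',st['force'].round(1),'gap',st['finger_gap'].round(3)); print(st['ee_rot'].round(3))
                                                                                                                                                                                                   ^^^^^^^^^^^^^^^^^^^^^^
AttributeError: 'float' object has no attribute 'round'
```

```bash
sed -i "s/st\[\('[a-z_]*'\)\]\.round(\([0-9]\))/np.round(st[\1],\2)/g" h.py
sed -i "s/    return st$/    st['R']=np.array(st['ee_rot']);st['p']=np.array(st['position']); return st/" h.py
python3 - <<'E'
from h import *
st=tcp(); case(snap('top','top2.png'))
for n in('top1','side1'):
    W=np.load(n+'.npy'); 
    for x0 in(.45,.5,.55,.6,.65,.7):
        Q=W[(W[...,1]<-.19)&(W[...,1]>-.5)&(W[...,2]>.06)&(abs(W[...,0]-x0)<.025)]
        print(n,x0,(np.nanmax(Q[:,1]),Q[np.nanargmax(Q[:,1]),2]) if len(Q) else 0)
g=O+DX*-.115+DY*-.231; d=np.r_[g,.15]-st['p']; print('to pre-A',(st['R'].T@d*100).round(2), g)
E
```

```text
t 0.93 tcp [0.4904 0.2625 0.231 ] dock mm [-120.5  121.3] j [-0.76  0.23  0.17  1.88 -0.05  1.03  0.95] F [1.9 0.9 0.2] gap 0.085
[[ 0.998 -0.     0.057]
 [-0.057 -0.001  0.998]
 [-0.    -1.    -0.001]]
case dock mm [ -23.9 -230.1] rot ccw -2.6 size [166.2 101.9] 2590
top1 0.45 0
top1 0.5 (np.float64(-0.41786096251416055), np.float64(0.20203823810480104))
top1 0.55 (np.float64(-0.3670596367572839), np.float64(0.27604040448219314))
top1 0.6 (np.float64(-0.34313793804705683), np.float64(0.16217491681374607))
top1 0.65 (np.float64(-0.3335915242852707), np.float64(0.18402991258350165))
top1 0.7 (np.float64(-0.33321492469396946), np.float64(0.1437407560979489))
side1 0.45 0
side1 0.5 (np.float64(-0.42130999942298175), np.float64(0.2185033536854104))
side1 0.55 (np.float64(-0.3714888804210042), np.float64(0.26701833855237656))
side1 0.6 (np.float64(-0.35490955364277327), np.float64(0.31520498305917233))
side1 0.65 (np.float64(-0.35434406137859925), np.float64(0.3236705345981556))
side1 0.7 (np.float64(-0.3524462752861515), np.float64(0.32398979273925566))
to pre-A [  0.55   8.13 -35.22] [ 0.4755934 -0.0895971]
```

View pics/top2.png

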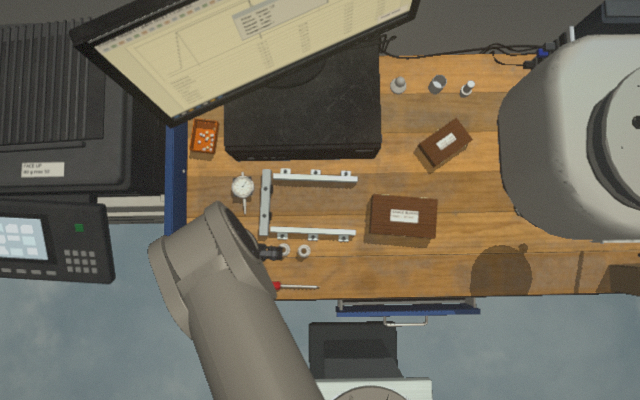

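The scene is unchanged, with the gripper at (270,252) out by the near rail. I'll go over the case's near side next.

Emit:
drive_tool(motion=[{"dx":0.5,"dy":0,"dz":-3.5,"roll":0,"claw":8.5},{"dx":0.5,"dy":0,"dz":-7,"roll":0,"claw":8.5},{"dx":0.5,"dy":0,"dz":-11,"roll":0,"claw":8.5},{"dx":0.5,"dy":0,"dz":-15,"roll":0,"claw":8.5},{"dx":0.5,"dy":0,"dz":-19,"roll":0,"claw":8.5},{"dx":0.5,"dy":0,"dz":-23,"roll":0,"claw":8.5},{"dx":0.5,"dy":0,"dz":-27,"roll":0,"claw":8.5},{"dx":0.5,"dy":0,"dz":-31,"roll":0,"claw":8.5},{"dx":0.5,"dy":0,"dz":-35.2,"roll":0,"claw":8.5},{"dx":0.5,"dy":0,"dz":-35.2,"roll":0,"claw":8.5}])

```text
time_s: 1.82
position: [0.4752, -0.1046, 0.2327]
ee_rot: [[0.997, 0.002, 0.073], [-0.073, -0.005, 0.997], [0.002, -1.0, -0.005]]
force: [-0.9, -0.2, 0.3]
finger_gap: 0.085
```

Emit:
drive_tool(motion=[{"dx":0,"dy":3.5,"dz":0,"roll":0,"claw":8.5},{"dx":0,"dy":7,"dz":0,"roll":0,"claw":8.5},{"dx":0,"dy":10.5,"dz":0,"roll":0,"claw":8.5},{"dx":0,"dy":13,"dz":0,"roll":0,"claw":8.5},{"dx":0,"dy":15,"dz":0,"roll":0,"claw":8.5},{"dx":0,"dy":15,"dz":0,"roll":0,"claw":8.5}])

```text
time_s: 2.32
position: [0.4731, -0.1051, 0.0794]
ee_rot: [[0.997, -0.004, 0.073], [-0.073, -0.006, 0.997], [-0.004, -1.0, -0.006]]
force: [-1.7, 0.1, 0.1]
finger_gap: 0.0849
```

```bash
python3 - <<'E'
from h import *
st=tcp(); case(snap('top')); s=snap('side','side3.png');case(s)
E
```

```text
t 2.32 tcp [ 0.4731 -0.1051  0.0794] dock mm [-116.6 -246.6] j [-0.24  0.35  0.39  2.17 -0.2   0.66  1.78] F [-1.7  0.1  0.1] gap 0.085
[[ 0.997 -0.004  0.073]
 [-0.073 -0.006  0.997]
 [-0.004 -1.    -0.006]]
case dock mm [ -23.8 -229.7] rot ccw -2.9 size [166.1 102.1] 2291
case dock mm [ -23.4 -232.5] rot ccw -2.8 size [171.1 103. ] 1860
```

View pics/side3.png

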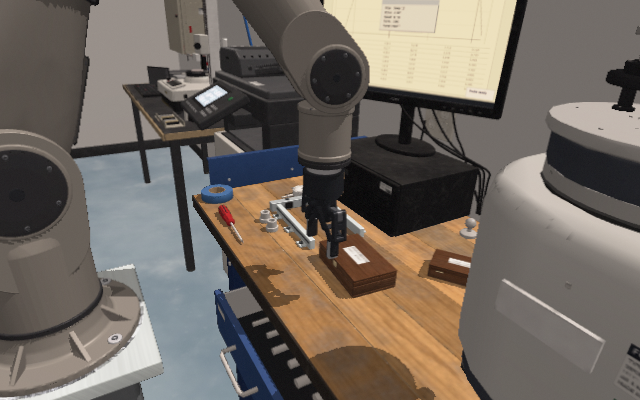

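The side view shows the open gripper at (325,220) just short of the case's near side at (325,255). Its path down is clear.

Emit:
drive_tool(motion=[{"dx":0,"dy":0,"dz":1.5,"roll":-0.9,"claw":8.5},{"dx":0,"dy":2.5,"dz":1.5,"roll":-0.9,"claw":8.5},{"dx":0,"dy":4.5,"dz":1.5,"roll":-0.9,"claw":8.5},{"dx":0,"dy":5.8,"dz":1.5,"roll":-0.9,"claw":8.5},{"dx":0,"dy":6.6,"dz":1.5,"roll":-0.9,"claw":8.5},{"dx":0,"dy":6.9,"dz":1.5,"roll":-0.9,"claw":8.5},{"dx":0,"dy":6.9,"dz":1.5,"roll":-0.9,"claw":8.5},{"dx":0,"dy":6.9,"dz":1.5,"roll":-0.9,"claw":8.5}])

```text
time_s: 3.08
position: [0.4769, -0.0911, 0.0147]
ee_rot: [[0.998, 0.001, 0.058], [-0.058, -0.006, 0.998], [0.002, -1.0, -0.005]]
force: [0.5, -0.4, 0.7]
finger_gap: 0.0851
```

```bash
python3 - <<'E'
from h import *
st=tcp()
E
```

```text
t 3.08 tcp [ 0.4769 -0.0911  0.0147] dock mm [-113.6 -232.4] j [-0.21  0.47  0.31  2.2  -0.28  0.51  1.83] F [ 0.5 -0.4  0.7] gap 0.085
[[ 0.998  0.001  0.058]
 [-0.058 -0.006  0.998]
 [ 0.002 -1.    -0.005]]
```

Emit:
drive_tool(motion=[{"dx":0.3,"dy":0.4,"dz":0,"roll":0,"claw":8.5},{"dx":0.8,"dy":0.4,"dz":0,"roll":0,"claw":8.5},{"dx":1.3,"dy":0.4,"dz":0,"roll":0,"claw":8.5},{"dx":1.8,"dy":0.4,"dz":0,"roll":0,"claw":8.5},{"dx":2.2,"dy":0.4,"dz":0,"roll":0,"claw":8.5},{"dx":2.6,"dy":0.4,"dz":0,"roll":0,"claw":8.5},{"dx":3.0,"dy":0.4,"dz":0,"roll":0,"claw":8.5},{"dx":3.4,"dy":0.4,"dz":0,"roll":0,"claw":8.5},{"dx":3.7,"dy":0.4,"dz":0,"roll":0,"claw":8.5},{"dx":3.7,"dy":0.4,"dz":0,"roll":0,"claw":8.5}])

```text
time_s: 3.92
position: [0.5135, -0.0935, 0.0105]
ee_rot: [[0.998, -0.0, 0.059], [-0.059, -0.006, 0.998], [0.0, -1.0, -0.006]]
force: [-1.9, -0.9, 0.5]
finger_gap: 0.0853
```

```bash
python3 - <<'E'
from h import *
st=tcp(); case(snap('top')); case(snap('side'))
E
```

```text
t 3.92 tcp [ 0.5135 -0.0935  0.0105] dock mm [ -77.  -232.7] j [-0.2   0.52  0.31  2.12 -0.28  0.54  1.83] F [-1.9 -0.9  0.5] gap 0.085
[[ 0.998 -0.     0.059]
 [-0.059 -0.006  0.998]
 [ 0.    -1.    -0.006]]
case dock mm [ -16.  -227.9] rot ccw -0.2 size [164.6 100.2] 1484
case dock mm [ -25.6 -232.1] rot ccw -0.1 size [168.2 123.1] 1365
```

Emit:
drive_tool(motion=[{"dx":0.3,"dy":0,"dz":0,"roll":0,"claw":8.5},{"dx":0.6,"dy":0,"dz":0,"roll":0,"claw":8.5},{"dx":0.9,"dy":0,"dz":0,"roll":0,"claw":8.5},{"dx":1.2,"dy":0,"dz":0,"roll":0,"claw":8.5},{"dx":1.4,"dy":0,"dz":0,"roll":0,"claw":8.5},{"dx":1.6,"dy":0,"dz":0,"roll":0,"claw":8.5},{"dx":1.6,"dy":0,"dz":0,"roll":0,"claw":8.5}])

```text
time_s: 4.6
position: [0.5299, -0.0943, 0.0105]
ee_rot: [[0.998, 0.001, 0.058], [-0.058, -0.006, 0.998], [0.001, -1.0, -0.006]]
force: [-1.0, -0.8, -0.2]
finger_gap: 0.0853
```

Emit:
drive_tool(motion=[{"dx":-0.5,"dy":0,"dz":0,"roll":0,"claw":8.5},{"dx":-2,"dy":0,"dz":0,"roll":0,"claw":8.5},{"dx":-4,"dy":0,"dz":0,"roll":0,"claw":8.5},{"dx":-5,"dy":0,"dz":0,"roll":0,"claw":8.5},{"dx":-5,"dy":-3,"dz":0,"roll":0,"claw":8.5},{"dx":-5,"dy":-6,"dz":0,"roll":0,"claw":8.5},{"dx":-5,"dy":-10,"dz":0,"roll":0,"claw":8.5},{"dx":-5,"dy":-14,"dz":0,"roll":0,"claw":8.5},{"dx":-5,"dy":-14,"dz":0,"roll":0,"claw":8.5}])

```text
time_s: 5.35
position: [0.4832, -0.0912, 0.157]
ee_rot: [[0.998, 0.01, 0.059], [-0.059, -0.005, 0.998], [0.011, -1.0, -0.004]]
force: [3.4, -0.7, 1.7]
finger_gap: 0.0851
```

```bash
python3 - <<'E'
from h import *
st=tcp(); case(snap('top')); case(snap('side'))
for y in(-.36,):
  g=O+DY*y; print('to preB',(st['R'].T@(np.r_[g,.15]-st['p'])*100).round(2))
E
```

```text
t 5.35 tcp [ 0.4832 -0.0912  0.157 ] dock mm [-107.3 -232.1] j [-0.33  0.22  0.44  2.11 -0.12  0.82  1.69] F [ 3.4 -0.7  1.7] gap 0.085
[[ 0.998  0.01   0.059]
 [-0.059 -0.005  0.998]
 [ 0.011 -1.    -0.004]]
case dock mm [ 2.000e-01 -2.279e+02] rot ccw -0.2 size [165. 101.] 2411
case dock mm [   1.3 -231.5] rot ccw -0.0 size [168.3 103. ] 2113
to preB [ 10.75   0.87 -12.77]
```

Emit:
drive_tool(motion=[{"dx":0,"dy":0,"dz":-3,"roll":6,"claw":6},{"dx":1,"dy":0,"dz":-6,"roll":12,"claw":6},{"dx":2,"dy":0,"dz":-9,"roll":18,"claw":6},{"dx":3,"dy":0,"dz":-12,"roll":24,"claw":6},{"dx":5,"dy":0,"dz":-13,"roll":30,"claw":6},{"dx":7,"dy":0,"dz":-13,"roll":36,"claw":6},{"dx":9,"dy":0,"dz":-13,"roll":42,"claw":6},{"dx":10.7,"dy":0,"dz":-13,"roll":48,"claw":6},{"dx":10.7,"dy":0,"dz":-13,"roll":54,"claw":6},{"dx":10.7,"dy":0,"dz":-13,"roll":60,"claw":6}])

```text
time_s: 6.28
position: [0.5805, -0.2262, 0.1515]
ee_rot: [[0.445, 0.003, 0.896], [-0.896, -0.005, 0.445], [0.006, -1.0, 0.0]]
force: [0.1, 0.1, 0.0]
finger_gap: 0.06
```

Emit:
drive_tool(motion=[{"dx":0,"dy":0,"dz":0,"roll":6,"claw":6},{"dx":0,"dy":0,"dz":0,"roll":12,"claw":6},{"dx":0,"dy":0,"dz":0,"roll":18,"claw":6},{"dx":0,"dy":0,"dz":0,"roll":24,"claw":6},{"dx":0,"dy":0,"dz":0,"roll":30,"claw":6},{"dx":0,"dy":0,"dz":0,"roll":30,"claw":6},{"dx":0,"dy":0,"dz":0,"roll":30,"claw":6}])

```text
time_s: 6.87
position: [0.5801, -0.2261, 0.1503]
ee_rot: [[-0.059, 0.001, 0.998], [-0.998, -0.006, -0.059], [0.006, -1.0, 0.002]]
force: [-0.3, 0.6, -0.9]
finger_gap: 0.0603
```

```bash
cat >>h.py <<'E'
def to(st,x,y,z):
  g=O+DX*x+DY*y; print('to',x,y,z,(st['R'].T@(np.r_[g,z]-st['p'])*100).round(2),'yaw of tool x vs -dockY deg ccw',np.degrees(np.arctan2(-st['R'][:2,0]@DX*-1,-st['R'][:2,0]@DY)).round(2))
E
python3 - <<'E'
from h import *
st=tcp(); case(snap('top')); case(snap('side','side4.png')); to(st,0,-.36,.022)
E
```

```text
t 6.87 tcp [ 0.5801 -0.2261  0.1503] dock mm [  -2.8 -361.3] j [-0.33  0.55  0.81  1.84 -0.47  0.96  0.63] F [-0.3  0.6 -0.9] gap 0.06
[[-0.059  0.001  0.998]
 [-0.998 -0.006 -0.059]
 [ 0.006 -1.     0.002]]
case dock mm [   0.3 -228.1] rot ccw 0.2 size [165.4 101.3] 2580
case dock mm [   0.9 -231.7] rot ccw -0.2 size [167.2 101.9] 2116
to 0 -0.36 0.022 [-0.2  12.83  0.26] yaw of tool x vs -dockY deg ccw -0.11
```

View pics/side4.png

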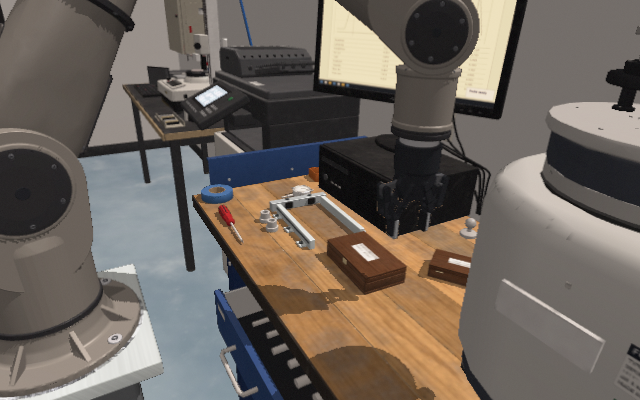

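The case at (366,262) is squared in front of the mouth, and the gripper hangs behind it at (412,205), clear of the canister and the small look-alike at (450,265). I'll lower behind the case.

Emit:
drive_tool(motion=[{"dx":-0.2,"dy":3,"dz":0.3,"roll":0,"claw":6},{"dx":-0.2,"dy":6,"dz":0.3,"roll":0,"claw":6},{"dx":-0.2,"dy":9,"dz":0.3,"roll":0,"claw":6},{"dx":-0.2,"dy":11,"dz":0.3,"roll":0,"claw":6},{"dx":-0.2,"dy":12.4,"dz":0.3,"roll":0,"claw":6},{"dx":-0.2,"dy":12.8,"dz":0.3,"roll":0,"claw":6},{"dx":-0.2,"dy":12.8,"dz":0.3,"roll":0,"claw":6},{"dx":-0.2,"dy":12.8,"dz":0.3,"roll":0,"claw":6}])

```text
time_s: 7.63
position: [0.5841, -0.2256, 0.0238]
ee_rot: [[-0.059, 0.003, 0.998], [-0.998, -0.006, -0.059], [0.006, -1.0, 0.004]]
force: [0.1, 0.1, 0.5]
finger_gap: 0.0606
```

Emit:
drive_tool(motion=[{"dx":-0.6,"dy":0,"dz":0,"roll":0,"claw":6},{"dx":-1.2,"dy":0,"dz":0,"roll":0,"claw":6},{"dx":-1.8,"dy":0,"dz":0,"roll":0,"claw":6},{"dx":-2.4,"dy":0,"dz":0,"roll":0,"claw":6},{"dx":-3.0,"dy":0,"dz":0,"roll":0,"claw":6},{"dx":-3.5,"dy":0,"dz":0,"roll":0,"claw":6},{"dx":-4.0,"dy":0,"dz":0,"roll":0,"claw":6},{"dx":-4.5,"dy":0,"dz":0,"roll":0,"claw":6},{"dx":-5,"dy":0,"dz":0,"roll":0,"claw":6},{"dx":-5,"dy":0,"dz":0,"roll":0,"claw":6}])

```text
time_s: 8.47
position: [0.5873, -0.1752, 0.0237]
ee_rot: [[-0.059, 0.004, 0.998], [-0.998, -0.006, -0.059], [0.006, -1.0, 0.004]]
force: [-0.5, 0.2, -0.7]
finger_gap: 0.0601
```

```bash
python3 - <<'E'
from h import *
st=tcp(); case(snap('top')); case(snap('side')); to(st,0,-.28,.022)
E
```

```text
t 8.47 tcp [ 0.5873 -0.1752  0.0237] dock mm [   1.4 -310. ] j [-0.31  0.69  0.67  1.93 -0.62  0.74  0.67] F [-0.5  0.2 -0.7] gap 0.06
[[-0.059  0.004  0.998]
 [-0.998 -0.006 -0.059]
 [ 0.006 -1.     0.004]]
case dock mm [ 2.000e-01 -2.164e+02] rot ccw 0.6 size [171.4 101.8] 2565
case dock mm [   1.1 -227.9] rot ccw -0.1 size [189.3 103. ] 1404
to 0 -0.28 0.022 [-3.    0.15 -0.14] yaw of tool x vs -dockY deg ccw -0.06
```

Emit:
drive_tool(motion=[{"dx":-0.5,"dy":0,"dz":-0.1,"roll":0,"claw":6},{"dx":-1.1,"dy":0,"dz":-0.1,"roll":0,"claw":6},{"dx":-1.7,"dy":0,"dz":-0.1,"roll":0,"claw":6},{"dx":-2.3,"dy":0,"dz":-0.1,"roll":0,"claw":6},{"dx":-2.9,"dy":0,"dz":-0.1,"roll":0,"claw":6},{"dx":-3.5,"dy":0,"dz":-0.1,"roll":0,"claw":6},{"dx":-4.1,"dy":0,"dz":-0.1,"roll":0,"claw":6},{"dx":-4.6,"dy":0,"dz":-0.1,"roll":0,"claw":6},{"dx":-5,"dy":0,"dz":-0.1,"roll":0,"claw":6},{"dx":-5,"dy":0,"dz":-0.1,"roll":0,"claw":6}])

```text
time_s: 9.4
position: [0.5892, -0.1251, 0.0235]
ee_rot: [[-0.059, 0.004, 0.998], [-0.998, -0.006, -0.059], [0.006, -1.0, 0.004]]
force: [0.4, -2.2, 0.7]
finger_gap: 0.0601
```

```bash
python3 - <<'E'
import re
t=open('h.py').read()
t=t.replace("P=W[l==k]; r=rect(P)","P=W[l==k]; D=(P[:,:2]-O)@np.c_[DX,DY]; P=P[D[:,1]>np.percentile(D[:,1],99.5)-.15]; print('front-82',(np.percentile(D[:,1],99.5)*1000-82).round(1)); r=rect(P)")
open('h.py','w').write(t)
E
python3 - <<'E'
from h import *
st=tcp(); case(snap('top')); case(snap('side','side5.png')); to(st,0,-.2,.022)
E
```

```text
t 9.4 tcp [ 0.5892 -0.1251  0.0235] dock mm [   0.5 -259.9] j [-0.4   0.68  0.68  1.95 -0.63  0.73  0.59] F [ 0.4 -2.2  0.7] gap 0.06
[[-0.059  0.004  0.998]
 [-0.998 -0.006 -0.059]
 [ 0.006 -1.     0.004]]
front-82 -163.9
case dock mm [  -0.2 -156.5] rot ccw -0.1 size [150.7 100.1] 2301
front-82 -167.2
case dock mm [   0.3 -159.2] rot ccw 0.0 size [151.9 101.7] 865
to 0 -0.2 0.022 [-5.99  0.11 -0.05] yaw of tool x vs -dockY deg ccw -0.06
```

Emit:
drive_tool(motion=[{"dx":-0.7,"dy":0,"dz":0,"roll":0,"claw":6},{"dx":-1.4,"dy":0,"dz":0,"roll":0,"claw":6},{"dx":-2.1,"dy":0,"dz":0,"roll":0,"claw":6},{"dx":-2.8,"dy":0,"dz":0,"roll":0,"claw":6},{"dx":-3.5,"dy":0,"dz":0,"roll":0,"claw":6},{"dx":-4.2,"dy":0,"dz":0,"roll":0,"claw":6},{"dx":-4.9,"dy":0,"dz":0,"roll":0,"claw":6},{"dx":-5.6,"dy":0,"dz":0,"roll":0,"claw":6},{"dx":-6,"dy":0,"dz":0,"roll":0,"claw":6},{"dx":-6,"dy":0,"dz":0,"roll":0,"claw":6}])

```text
time_s: 10.33
position: [0.5928, -0.065, 0.0232]
ee_rot: [[-0.059, 0.004, 0.998], [-0.998, -0.006, -0.059], [0.006, -1.0, 0.004]]
force: [0.9, -0.1, 0.4]
finger_gap: 0.0602
```

```bash
python3 - <<'E'
from h import *
st=tcp(); case(snap('top')); case(snap('side')); to(st,0,-.12,.022)
E
```

```text
t 10.33 tcp [ 0.5928 -0.065   0.0232] dock mm [   0.6 -199.7] j [-0.51  0.67  0.69  1.97 -0.63  0.72  0.5 ] F [ 0.9 -0.1  0.4] gap 0.06
[[-0.059  0.004  0.998]
 [-0.998 -0.006 -0.059]
 [ 0.006 -1.     0.004]]
front-82 -103.6
case dock mm [  0.3 -96.1] rot ccw -0.3 size [150.3 100.6] 2078
front-82 -107.7
case dock mm [  0.  -99.9] rot ccw 1.0 size [151.4 101.4] 690
to 0 -0.12 0.022 [-7.97  0.07 -0.07] yaw of tool x vs -dockY deg ccw -0.06
```

Tracking is straight, so I'll go on.

Emit:
drive_tool(motion=[{"dx":-0.8,"dy":0,"dz":0,"roll":0,"claw":6},{"dx":-1.7,"dy":0,"dz":0,"roll":0,"claw":6},{"dx":-2.6,"dy":0,"dz":0,"roll":0,"claw":6},{"dx":-3.5,"dy":0,"dz":0,"roll":0,"claw":6},{"dx":-4.4,"dy":0,"dz":0,"roll":0,"claw":6},{"dx":-5.3,"dy":0,"dz":0,"roll":0,"claw":6},{"dx":-6.2,"dy":0,"dz":0,"roll":0,"claw":6},{"dx":-7,"dy":0,"dz":0,"roll":0,"claw":6},{"dx":-7.5,"dy":0,"dz":0,"roll":0,"claw":6},{"dx":-7.5,"dy":0,"dz":0,"roll":0,"claw":6}])

```text
time_s: 11.27
position: [0.5971, 0.0102, 0.0227]
ee_rot: [[-0.058, 0.004, 0.998], [-0.998, -0.006, -0.058], [0.005, -1.0, 0.004]]
force: [-0.7, -1.6, -0.6]
finger_gap: 0.0599
```

```bash
python3 - <<'E'
from h import *
st=tcp(); case(snap('top','top6.png')); case(snap('side')); to(st,0,-.08,.022)
E
```

```text
t 11.27 tcp [0.5971 0.0102 0.0227] dock mm [   0.6 -124.4] j [-0.64  0.68  0.69  1.96 -0.64  0.73  0.38] F [-0.7 -1.6 -0.6] gap 0.06
[[-0.058  0.004  0.998]
 [-0.998 -0.006 -0.058]
 [ 0.005 -1.     0.004]]
front-82 -28.4
case dock mm [ 0.2 -7.6] rot ccw -0.1 size [123.8 101. ] 1711
front-82 -32.8
case dock mm [  0.8 -24.5] rot ccw -0.0 size [152.1 102.4] 570
to 0 -0.08 0.022 [-4.44  0.05 -0.06] yaw of tool x vs -dockY deg ccw -0.05
```

View pics/top6.png

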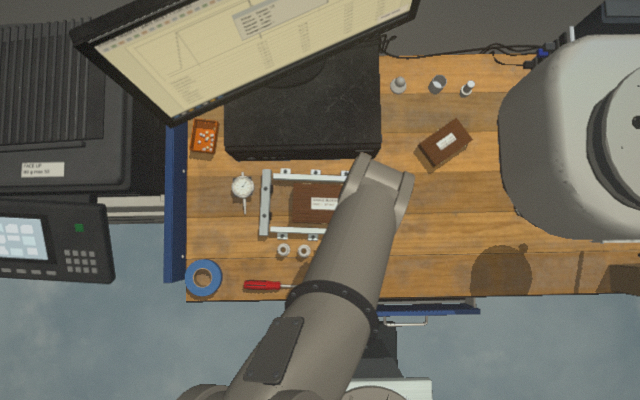

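The case front is at about column 293, centred between the rails and about 58 mm short of the pads. I'll push 47 mm, then creep.

Emit:
drive_tool(motion=[{"dx":-0.6,"dy":0,"dz":0,"roll":0,"claw":6},{"dx":-1.2,"dy":0,"dz":0,"roll":0,"claw":6},{"dx":-1.8,"dy":0,"dz":0,"roll":0,"claw":6},{"dx":-2.4,"dy":0,"dz":0,"roll":0,"claw":6},{"dx":-3.0,"dy":0,"dz":0,"roll":0,"claw":6},{"dx":-3.6,"dy":0,"dz":0,"roll":0,"claw":6},{"dx":-4.1,"dy":0,"dz":0,"roll":0,"claw":6},{"dx":-4.5,"dy":0,"dz":0,"roll":0,"claw":6},{"dx":-4.7,"dy":0,"dz":0,"roll":0,"claw":6},{"dx":-4.7,"dy":0,"dz":0,"roll":0,"claw":6}])

```text
time_s: 12.2
position: [0.5996, 0.0567, 0.0224]
ee_rot: [[-0.059, 0.003, 0.998], [-0.998, -0.006, -0.059], [0.005, -1.0, 0.004]]
force: [1.2, -4.7, 4.5]
finger_gap: 0.0596
```

```bash
python3 - <<'E'
from h import *
st=tcp(); case(snap('top')); case(snap('side'))
E
```

```text
t 12.2 tcp [0.5996 0.0567 0.0224] dock mm [  0.4 -77.8] j [-0.72  0.69  0.7   1.95 -0.64  0.73  0.3 ] F [ 1.2 -4.7  4.5] gap 0.06
[[-0.059  0.003  0.998]
 [-0.998 -0.006 -0.059]
 [ 0.005 -1.     0.004]]
front-82 18.3
case dock mm [ 0.7 47.6] rot ccw -0.2 size [106.3 100.4] 1437
front-82 15.3
case dock mm [ 1.4 22.8] rot ccw -0.8 size [150.7 102. ] 508
```

Emit:
drive_tool(motion=[{"dx":-0.1,"dy":0,"dz":0,"roll":0,"claw":6},{"dx":-0.2,"dy":0,"dz":0,"roll":0,"claw":6},{"dx":-0.3,"dy":0,"dz":0,"roll":0,"claw":6},{"dx":-0.4,"dy":0,"dz":0,"roll":0,"claw":6},{"dx":-0.5,"dy":0,"dz":0,"roll":0,"claw":6},{"dx":-0.6,"dy":0,"dz":0,"roll":0,"claw":6},{"dx":-0.7,"dy":0,"dz":0,"roll":0,"claw":6},{"dx":-0.7,"dy":0,"dz":0,"roll":0,"claw":6}])

```text
time_s: 12.97
position: [0.5999, 0.0629, 0.0224]
ee_rot: [[-0.06, 0.003, 0.998], [-0.998, -0.006, -0.06], [0.006, -1.0, 0.003]]
force: [-1.0, -5.9, 4.7]
finger_gap: 0.0602
```

Emit:
drive_tool(motion=[{"dx":-0.1,"dy":0,"dz":0,"roll":0,"claw":6},{"dx":-0.2,"dy":0,"dz":0,"roll":0,"claw":6},{"dx":-0.2,"dy":0,"dz":0,"roll":0,"claw":6}])

```text
time_s: 13.22
position: [0.5999, 0.0642, 0.0224]
ee_rot: [[-0.061, 0.003, 0.998], [-0.998, -0.007, -0.061], [0.006, -1.0, 0.003]]
force: [0.6, -6.4, 3.9]
finger_gap: 0.0602
```

```bash
python3 - <<'E'
from h import *
st=tcp(); s=snap('top'); case(s); t=snap('side'); case(t)
cv2.imwrite('pics/c7.png',np.hstack([cv2.resize(s['pixels'][150:260,220:380,::-1],None,fx=2.5,fy=2.5),cv2.resize(t['pixels'][170:280,240:400,::-1],None,fx=2.5,fy=2.5)]))
E
```

```text
t 13.22 tcp [0.5999 0.0642 0.0224] dock mm [  0.2 -70.3] j [-0.73  0.69  0.7   1.95 -0.64  0.74  0.29] F [ 0.6 -6.4  3.9] gap 0.06
[[-0.061  0.003  0.998]
 [-0.998 -0.007 -0.061]
 [ 0.006 -1.     0.003]]
front-82 25.8
case dock mm [ 0.8 57.6] rot ccw -0.2 size [101.4 100. ] 1382
front-82 22.4
case dock mm [ 1.7 30.7] rot ccw 0.1 size [152.4 103.8] 495
```

View pics/c7.png

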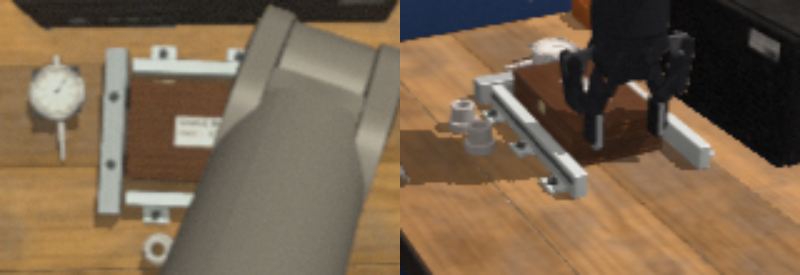

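The case nose is a few mm short of the stop bar, with even gaps to both rails. I'll creep on and watch the force.

Emit:
drive_tool(motion=[{"dx":-0.1,"dy":0,"dz":0,"roll":0,"claw":6},{"dx":-0.15,"dy":0,"dz":0,"roll":0,"claw":6},{"dx":-0.2,"dy":0,"dz":0,"roll":0,"claw":6},{"dx":-0.25,"dy":0,"dz":0,"roll":0,"claw":6},{"dx":-0.25,"dy":0,"dz":0,"roll":0,"claw":6}])

```text
time_s: 13.73
position: [0.5999, 0.0656, 0.0224]
ee_rot: [[-0.062, 0.003, 0.998], [-0.998, -0.008, -0.062], [0.007, -1.0, 0.003]]
force: [-0.8, -8.5, 3.8]
finger_gap: 0.0599
```

Emit:
drive_tool(motion=[{"dx":-0.1,"dy":0,"dz":0,"roll":0,"claw":6},{"dx":-0.15,"dy":0,"dz":0,"roll":0,"claw":6},{"dx":-0.2,"dy":0,"dz":0,"roll":0,"claw":6},{"dx":-0.2,"dy":0,"dz":0,"roll":0,"claw":6}])

```text
time_s: 14.07
position: [0.5999, 0.0656, 0.0224]
ee_rot: [[-0.063, 0.003, 0.998], [-0.998, -0.01, -0.063], [0.01, -1.0, 0.003]]
force: [0.2, -11.4, 2.3]
finger_gap: 0.0599
```

The TCP has stopped while the force rises to 11 N, so the case is seated. I'll back off straight, then raise.

Emit:
drive_tool(motion=[{"dx":0.3,"dy":0,"dz":0,"roll":0,"claw":6},{"dx":1,"dy":0,"dz":0,"roll":0,"claw":6},{"dx":2.5,"dy":0,"dz":0,"roll":0,"claw":6},{"dx":4,"dy":0,"dz":0,"roll":0,"claw":6},{"dx":4.5,"dy":-3,"dz":0,"roll":0,"claw":6},{"dx":6,"dy":-7,"dz":0,"roll":0,"claw":6},{"dx":9,"dy":-11,"dz":0,"roll":0,"claw":6},{"dx":13,"dy":-13,"dz":0,"roll":0,"claw":6},{"dx":16,"dy":-13,"dz":0,"roll":0,"claw":6},{"dx":16,"dy":-13,"dz":0,"roll":0,"claw":6}])

```text
time_s: 14.9
position: [0.5884, -0.1025, 0.157]
ee_rot: [[-0.072, 0.007, 0.997], [-0.997, -0.012, -0.072], [0.011, -1.0, 0.008]]
force: [-1.1, -0.5, -0.5]
finger_gap: 0.0599
```

Emit:
drive_tool(motion=[{"dx":3,"dy":0,"dz":0,"roll":0,"claw":6},{"dx":5,"dy":0,"dz":0,"roll":0,"claw":6},{"dx":6,"dy":0,"dz":0,"roll":0,"claw":6},{"dx":6,"dy":0,"dz":0,"roll":0,"claw":6}])

```text
time_s: 15.23
position: [0.5828, -0.166, 0.1578]
ee_rot: [[-0.077, 0.007, 0.997], [-0.997, -0.012, -0.077], [0.012, -1.0, 0.008]]
force: [-0.8, -0.1, 0.5]
finger_gap: 0.0602
```

```bash
python3 - <<'E'
from h import *
st=tcp(); s=snap('top'); t=snap('side')
for n,q in(('top',s),('side',t)):
    W=world(q); D=(W[...,:2]-O)@np.c_[DX,DY]
    m=(W[...,2]>.034)&(W[...,2]<.05)&(abs(D[...,0])<.058)&(abs(D[...,1])<.12)
    r=rect(W[m]); print(n,r,(dock(np.array(r[0])/1000)*1000).round(1),np.median(W[m][:,2]))
cv2.imwrite('pics/c8.png',np.hstack([cv2.resize(s['pixels'][150:260,220:380,::-1],None,fx=2.5,fy=2.5),cv2.resize(t['pixels'][170:280,240:400,::-1],None,fx=2.5,fy=2.5)]))
E
```

```text
t 15.23 tcp [ 0.5828 -0.166   0.1578] dock mm [  -3.6 -301.1] j [-0.47  0.52  0.86  1.88 -0.47  0.95  0.52] F [-0.8 -0.1  0.5] gap 0.06
[[-0.077  0.007  0.997]
 [-0.997 -0.012 -0.077]
 [ 0.012 -1.     0.008]]
top ((605.5382690429688, 161.50936889648438), (165.08738708496094, 100.82533264160156), 86.62857818603516) [ 0.3 27.2] 0.04199884741122928
side ((605.6113891601562, 158.446044921875), (170.17684936523438, 101.5208511352539), 85.84002685546875) [ 0.5 24.1] 0.04037224460518238
```

View pics/c8.png

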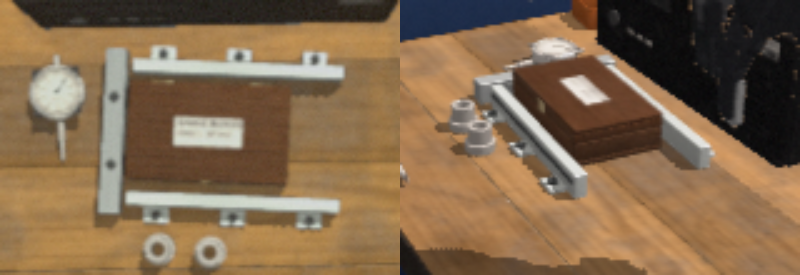

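The case sits straight and centred against the stop, and the bystanders are in place. I'll hand it in.

```bash
python3 -c "
from h import *
print(bot.sign_off())"
```

```text
the job is handed in; nothing more can be done
None
```

The gauge case is in the lane with its leading end against the stop pads, and I handed the job in at about 15 s of the 58 s limit; no verdict was reported. I shifted and squared it with the open fingers on its near side. I then pushed it from behind with two fingers and crept the last few millimetres. At the stop the fingers no longer advanced while the force rose to about 11 N, well under the 40 N limit.

**Last checks (top camera):** the case centre is at x = +0.3 mm and y = +27.2 mm in the dock frame, turned about 0.1° and lying flat with its top at 42 mm. By eye, both rail gaps are even and the bushings and dial indicator have not moved.

**Disagreement:** the side camera put y at 24.1 mm. It also over-read the case's length by about 6 mm, so I trusted the top view and the contact force.

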